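Show the camera the witness mark behind the clamped jar

ROBOT

A 6-joint arm with a two-finger parallel gripper is mounted at the origin on a cart in front of the work surface, level with it; the furniture and walls round the work are solid. World frame = base frame: x ahead of the robot, y to its left, z up, the work surface at z = 0. Lengths are in m, angles in rad, forces in N, time in s.
With the tool pointing down it reaches from about 0.35 to 0.975 m from the base axis. Payload 4.9 kg.
Tool frame: the origin (TCP) lies on the centre line of the jaws, within the pads' length; the fingertips stand manip.tcp_to_tips ahead of it and the grasp point (between the pads) is the TCP (manip.tcp_to_tips is the distance from the TCP to the fingertips, in m); y points along the fingers, z is the direction in which the jaws open and shut, and the axes are right-handed (so a half turn about y gives the same grasp; the last joint's range is limited). The gripper opens to 85 mm and grips with 20 to 120 N. Pads are 22 mm wide; open, the fingers measure 114 mm over their backs; the gripper's body (76 mm by 85 mm) begins 54 mm behind the grasp point. The pads swing forward as they close: fully open they stand 13 mm farther back than shut.
Start: joints at [1.006, 0.053, 1.613, -0, 1.476, -0.119], TCP at [0.269, 0.564, 0.25] pointing down, gripper open.
Joint ranges: [-3.01, 3.01], [-1.01, 2.22], [0.06, 2.58], [-1.02, 4.17], [0.09, 2.62], [-3.14, 3.14]. Speed limits (rad/s): [2.57, 2.57, 3.14, 3.14, 3.14, 3.14].

INTERFACE

Orientations are given as a unit quaternion [w, x, y, z].
In Python, from plant import manip gives the robot as it stands.
- The arm moves only by the tool apply_moves, never from a script. Its argument "moves" is a list of rows, each a list of 7 numbers: the gripper's target within -1 to 1 (shut at 1, half-way at 0, fully open at -1), then the shift along the tool's x, y, z in mm, then the turn, a rotation vector about the tool's x, y, z in degrees. A call has 1 to 20 rows; each row shifts and turns the commanded pose from where the row before left it, along the tool's axes as they then stand; what a row does not reach is not made up. A row lasts 1/10 s, in which the tool goes at most 50 mm and 8.59 degrees, less where a joint would pass 70% of its speed; a pose out of reach is approached as far as the arm can. A call with a gripper value outside its range is refused whole. The fingers move at their own pace and stop on an object; the grip force is fixed at half the most. Time passes only in rows, so rows that do not move let the fingers close. It gives the time, the measured TCP pose, the force and the opening at its end, in the units of the state.
- manip.state(): the state, without advancing time (a new reading comes with each control period).
- manip.grab_frame(name): name is "scene" or "top" or "wrist"; returns the picture (420x560x3 uint8, blue, green, red); there is no depth.
- manip.calibration(name): a dict with "mtx" (3x3 intrinsics, pixels), "distortion" ([k1, k2, p1, p2, k3] as OpenCV has them; the pictures are not rectified), "T" (4x4, takes a point from camera to world coordinates); the wrist camera has in their place "T_tool_cam" (4x4, takes a point from camera to tool coordinates, whose origin is the TCP and whose axes are the tool frame's). Camera axes: x right, y down, z forward; pixel columns grow to the right and rows downward; lengths in m; the calibration is good to about 2 mm. A picture is of the moment at which its call begins: read the wrist's pose just before it. calibration takes no time and is no camera call.
- manip.job_done(): hands the job in, once; it reports no verdict.
The state is a dict: "time": time; "joint_pos": joint angles; "joint_vel": joint speeds; "joint_efforts": joint torques, N m; "tool_pos": TCP position; "tool_rot": TCP orientation; "contact_force": force on the tool from outside, world axes, zero at the start; "ft_torque": the same for the moment, N m; "gripper_width": opening from 0.0 (shut) to 1.0 (fully open).
Only numpy, scipy, OpenCV 4.12 (cv2) and the standard library are available. Lean on these libraries where they do the work, as an engineer would, in place of code of your own. Each camera call takes 0.05 s, during which the arm holds its last target. There are 200 camera calls.

TASK

Lift the inspection mirror up and off its hook and hold it by its grip behind the clamped grinding jar, about a hand's breadth (8 to 12 cm) out from the red witness stripe and facing it, angled so that the inspection camera sees the stripe, the proof that the lid has not turned, in the middle of the glass. Finish while still holding the mirror steady at that angle in free air; do not let go or rest it on anything. Do not knock the camera or the jar clamp, and leave the weigh boat, the yellow-capped jar and the marker where they are.

Things in the scene. Friction and masses are not known exactly. Their poses are not given: they have to be found in the camera images.
- inspection_mirror: Inspection mirror, 0.14 kg, hangs upright. Origin: under the centre of its steel cross-bar (13 x 30 x 7 mm in x, y, z), lying on both prongs. z runs up the handle. Above the bar a blue grip 14 mm square, flats across x and y, z = 7 to 61 mm. Below it a shaft up to 11 mm thick, cranked 17 mm to +x at its end, to the rigid head: glass centre (0, 0, -130) mm, lowest edge at z = -158 mm.
- mirror_head: Rectangular mirror head (frame 82 x 56 mm, glass 76 x 50 mm), rigid part of the inspection mirror. Origin: centre of the glass. z: normal of the reflecting face, y: up the 50 mm side, x: along the 76 mm side. In the inspection mirror's frame z = (-cos 15deg, 0, sin 15deg), x = (0, -1, 0): it faces -x and 15 degrees up. Pictures do not render what it reflects.
- hook_stand: Fixed stand: round foot (100 mm), post 60 mm behind (+x) the hanging mirror's axis, double-prong wire hook pointing to its -x, 210 mm high. Origin: on the worktop below that axis. Prongs 6 mm thick, centres 19 mm apart, tips turned up 5 mm, 18 mm in front of the axis. To take the mirror off: lift 10 to 60 mm, then draw it towards the stand's -x by 90 mm; the shaft passes out between the prongs.
- hook (a point): Point between the prongs at the level of their top (z = 205 mm), where the underside of the cross-bar hangs at the start.
- jar_clamp: Fixed grey yoke with a steel grinding jar (69 mm diameter) screwed down in it, black star knob on top; foot 105 x 135 mm, all below z = 182 mm. Origin: on the worktop straight below the mark; +x is its back, where the mark faces. The jar's axis is at x = -35.5 mm, y = 0, the two tie rods beside it at y = +-52 mm, the knob above it.
- mark (a point): Centre of the upright red witness stripe (10 x 26 mm) painted across the lid joint on the back of the jar; it faces the jar clamp's +x, 100 mm above the worktop. The end of the stripe laps over the lid's edge and shows from above.
- camera: Fixed inspection camera: blue ribbed body with black lens on a post with round foot, looking past the back of the jar. The origin is on the worktop straight below the mark, not at the camera; in this frame the lens is at (0, -250, 190) mm and the foot (radius 50 mm) round (-5, -325) mm. Top about 245 mm.
- lens (a point): Centre of the camera lens, 190 mm above the worktop. The jar hides the mark from it. The mirror shows it the mark in the middle of the glass when the glass normal halves the angle between the directions from the glass centre to the lens and to the mark.
- weigh_boat: White weigh boat, 62 mm wide, 16 mm high, loose bystander; origin under its centre.
- yellow_jar: White sample jar with yellow cap, 52 mm diameter, 76 mm high, loose bystander; origin under its centre.
- marker: Black-capped marker pen, 136 mm long, lying, loose bystander; origin under its centre.
- beyond_0 (a point): Check point. It lies on the straight line lens-mark, beyond the mark, 2.06 times the lens-mark distance from the lens. Invisible; only used to judge whether the reflection falls on the glass, can be ignored.
- beyond_1 (a point): Check point. It lies on the straight line lens-mark, beyond the mark, 1.69 times the lens-mark distance from the lens. Invisible; only used to judge whether the reflection falls on the glass, can be ignored.
- beyond_2 (a point): Check point. It lies on the straight line lens-mark, beyond the mark, 1.46 times the lens-mark distance from the lens. Invisible; only used to judge whether the reflection falls on the glass, can be ignored.
- beyond_3 (a point): Check point. It lies on the straight line lens-mark, beyond the mark, 1.31 times the lens-mark distance from the lens. Invisible; only used to judge whether the reflection falls on the glass, can be ignored.
- beyond_4 (a point): Check point. It lies on the straight line lens-mark, beyond the mark, 1.19 times the lens-mark distance from the lens. Invisible; only used to judge whether the reflection falls on the glass, can be ignored.
- between_0 (a point): Check point. It lies on the straight line lens-mark, 0.685 of the way from the lens to the mark. Invisible; only used to judge whether the reflection falls on the glass, can be ignored.
- between_1 (a point): Check point. It lies on the straight line lens-mark, 0.735 of the way from the lens to the mark. Invisible; only used to judge whether the reflection falls on the glass, can be ignored.
- between_2 (a point): Check point. It lies on the straight line lens-mark, 0.785 of the way from the lens to the mark. Invisible; only used to judge whether the reflection falls on the glass, can be ignored.
- between_3 (a point): Check point. It lies on the straight line lens-mark, 0.835 of the way from the lens to the mark. Invisible; only used to judge whether the reflection falls on the glass, can be ignored.
Mind the look-alikes: they are no part of the job. What is shaped like the camera but turquoise is not meant.

How it is judged:
On the way, in this order (a step that is already met when the one before it is completed fails the run):
1. the mirror is held by the fingers, lifted up and off its hook (contact force between the fingers and inspection_mirror above 1 N and distance between inspection_mirror and hook above 0.04 m and contact force between inspection_mirror and hook_stand below 0.3 N), for 0.2 s.
2. held in free air behind the jar, the mirror shows the witness stripe to the camera, steadily (contact force between the fingers and inspection_mirror above 1 N and height (world z) of mirror_head above 0.04 m and contact force between inspection_mirror and hook_stand below 0.3 N and contact force between inspection_mirror and jar_clamp below 0.3 N and contact force between inspection_mirror and camera below 0.3 N and linear speed of inspection_mirror below 0.02 m/s and angular speed of inspection_mirror below 0.12 rad/s and z of mark in the frame of mirror_head above 0.03 m and z of lens in the frame of mirror_head above 0.08 m and x of mirror_head in the frame of jar_clamp between 0.06 and 0.185 m and y of mirror_head in the frame of jar_clamp between -0.09 and 0.04 m and ((x of between_0 in the frame of mirror_head between -0.024 and 0.024 m and y of between_0 in the frame of mirror_head between -0.016 and 0.016 m and z of beyond_0 in the frame of mirror_head below 0 m and z of beyond_1 in the frame of mirror_head above 0 m) or (x of between_1 in the frame of mirror_head between -0.024 and 0.024 m and y of between_1 in the frame of mirror_head between -0.016 and 0.016 m and z of beyond_1 in the frame of mirror_head below 0 m and z of beyond_2 in the frame of mirror_head above 0 m) or (x of between_2 in the frame of mirror_head between -0.024 and 0.024 m and y of between_2 in the frame of mirror_head between -0.016 and 0.016 m and z of beyond_2 in the frame of mirror_head below 0 m and z of beyond_3 in the frame of mirror_head above 0 m) or (x of between_3 in the frame of mirror_head between -0.024 and 0.024 m and y of between_3 in the frame of mirror_head between -0.016 and 0.016 m and z of beyond_3 in the frame of mirror_head below 0 m and z of beyond_4 in the frame of mirror_head above 0 m))), for 0.8 s.
At the end, for the whole second after the job is handed in: Mirror gripped (over 1 N), still, in free air, glass centre over 40 mm up and 60 to 185 mm out behind the mark, at most 40 mm to the clamp's +y and 90 mm to its -y; the sight line from lens to mark reflects within 18 mm across and 16 mm up or down of the glass centre (29 mm across at most) (all of step 2); the arm keeps its last pose, push and grip.
It fails at once if the weigh boat was disturbed (distance of weigh_boat from where it was at the start of the episode above 0.03 m).
It fails at once if the yellow jar was disturbed (distance of yellow_jar from where it was at the start of the episode above 0.03 m).
It fails at once if the marker was disturbed (distance of marker from where it was at the start of the episode above 0.03 m).
It fails at once if the camera was knocked (contact force between any of the arm, the fingers, inspection_mirror and camera above 3 N).
It fails at once if the jar clamp was knocked (contact force between any of the arm, the fingers, inspection_mirror and jar_clamp above 3 N).
It also fails if it takes over 38 s, if anything falls off the work surface, if the arm or the gripper's body presses on something with over 40 N, if the wrist force passes 120 N, or if a joint passes its speed limit or range.

## Working session

There is one attempt and no reset: what is moved stays moved. The work goes in short steps, Python scripts to look and compute and a tool call to move; the robot and the scene stay as the last step left them, time stands still between calls to the robot, and variables do not carry over. Pictures are saved under pics/ and viewed, about 8 in all and at most 12, crops included, and the job is handed in when it is done.

Besides the shell and the picture viewer there is one more tool, called after "Request:" by a JSON object that holds its "fn" and its "kwargs", one argument or row to a line. apply_moves: Moves the arm, as the interface text tells. Its arguments: {"type":"object","properties":{"moves":{"type":"array","items":{"type":"array","items":{"type":"number"}}}},"required":["moves"]}

```bash
mkdir -p pics; python3 - <<'E'
from plant import manip
import cv2
print(manip.state()); print(manip.tcp_to_tips)
for n in ("scene","top"):
    cv2.imwrite(f"pics/{n}0.png",manip.grab_frame(n)); c=manip.calibration(n); print(n,c)
print(manip.calibration("wrist"))
E
```

```text
{'time': 0.0, 'joint_pos': array([ 1.00601562e+00,  5.33502135e-02,  1.61428396e+00,  2.89329561e-05,
        1.47598606e+00, -1.18996624e-01]), 'joint_vel': array([-0.00184805, -0.00248787,  0.00194701,  0.00165097,  0.00142767,
        0.00080815]), 'joint_efforts': array([-1.15126924e-03, -3.93672574e+01, -3.70182931e+01, -1.75877130e-04,
        6.86793326e-03,  1.16133347e-05]), 'tool_pos': array([0.26915901, 0.56343516, 0.24907309]), 'tool_rot': array([-0.68894202,  0.69028593, -0.1565575 ,  0.15605763]), 'contact_force': array([-0.41772092, -0.666285  ,  0.69759369]), 'ft_torque': array([ 0.02165542, -0.0294054 , -0.02394745]), 'gripper_width': 0.9999323555268013}
0.019
scene {'mtx': array([[421.27547388,   0.        , 283.00001907],
       [  0.        , 421.27547388, 202.90771076],
       [  0.        ,   0.        ,   1.        ]]), 'distortion': array([-0.05787067,  0.        ,  0.        ,  0.        ,  0.        ]), 'T': array([[ 0.57548278, -0.51992804,  0.63126413, -0.13129717],
       [-0.81780604, -0.36924475,  0.44141997, -0.72643895],
       [ 0.00358435, -0.770281
[... 506 characters left out ...]
68, -0.99087144,  1.29205635],
       [ 0.        ,  0.        ,  0.        ,  1.        ]])}
{'mtx': array([[316.45191211,   0.        , 283.6437397 ],
       [  0.        , 316.45191211, 213.03625724],
       [  0.        ,   0.        ,   1.        ]]), 'distortion': array([-0.07457256,  0.        ,  0.        ,  0.        ,  0.        ]), 'T_tool_cam': array([[-1.69713033e-04,  9.62322452e-01,  2.71910775e-01,
        -6.93013452e-02],
       [ 1.52610553e-04, -2.71910750e-01,  9.62322462e-01,
        -1.23733630e-01],
       [ 9.99999974e-01,  2.04815117e-04, -1.00713763e-04,
         4.53765194e-04],
       [ 0.00000000e+00,  0.00000000e+00,  0.00000000e+00,
         1.00000000e+00]])}
```

View pics/scene0.png

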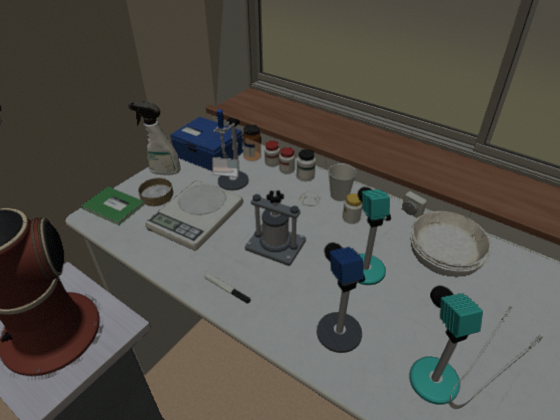

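View pics/top0.png

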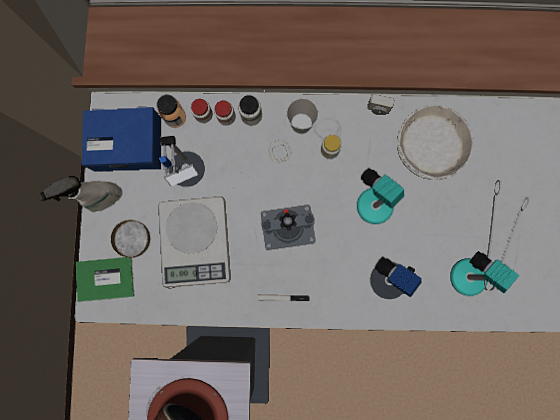

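```bash
cat > h.py <<'E'
import numpy as np, cv2
from plant import manip
def crop(img,x,y,w,h,s): return cv2.resize(img[y:y+h,x:x+w],None,fx=s,fy=s,interpolation=cv2.INTER_CUBIC)
def ray(n,uv):
    c=manip.calibration(n); p=cv2.undistortPoints(np.array([[uv]],float),c["mtx"],c["distortion"])[0,0]
    T=c["T"]; return T[:3,3],T[:3,:3]@np.array([p[0],p[1],1])
def at_z(n,uv,z):
    o,d=ray(n,uv); return o+d*(z-o[2])/d[2]
def tri(a,b):
    (o1,d1),(o2,d2)=ray("scene",a),ray("top",b)
    s=np.linalg.lstsq(np.c_[d1,-d2],o2-o1,rcond=None)[0]; p,q=o1+d1*s[0],o2+d2*s[1]
    return (p+q)/2,np.linalg.norm(p-q)
def proj(n,P):
    c=manip.calibration(n); Ti=np.linalg.inv(c["T"])
    return cv2.projectPoints(np.atleast_2d(P).astype(float),cv2.Rodrigues(Ti[:3,:3])[0],Ti[:3,3],c["mtx"],c["distortion"])[0][:,0]
E
python3 - <<'E'
from h import *
t=cv2.imread("pics/top0.png"); s=cv2.imread("pics/scene0.png")
A=np.hstack([crop(t,150,125,66,66,6),crop(t,250,195,66,66,6)])
B=np.hstack([crop(s,205,100,50,99,4),crop(s,240,180,75,99,4),crop(s,310,235,73,99,4)])
cv2.imwrite("pics/A.png",A);cv2.imwrite("pics/B.png",B);print(A.shape,B.shape)
E
```

```text
(396, 792, 3) (396, 792, 3)
```

View pics/A.png

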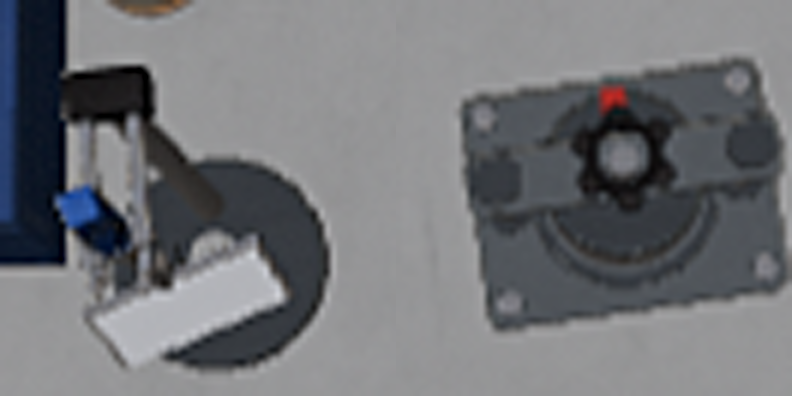

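View pics/B.png

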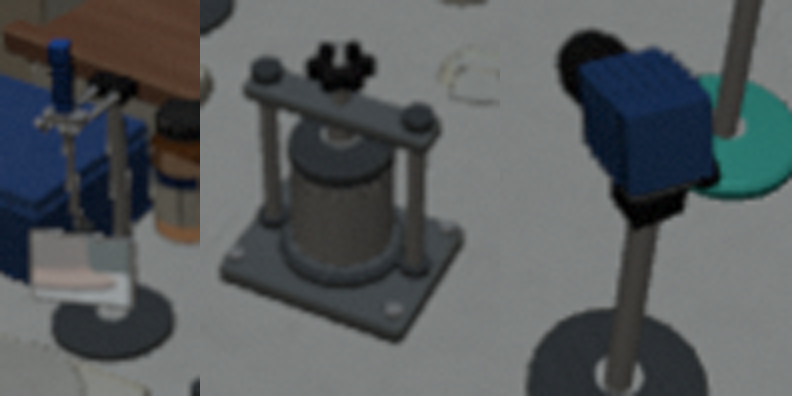

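```bash
python3 - <<'E'
from h import *
np.set_printoptions(precision=4,suppress=True)
a=lambda x,y:(150+x/6-.4,125+y/6-.4)
b=lambda x,y:(250+(x-396)/6-.4,195+y/6-.4)
sc=lambda x,y,ox,oy:(ox+x/4-.4,oy+y/4-.4)
print("grip tri",tri(sc(60,44,205,100),a(80,208)), "z.266",at_z("top",a(80,208),.266), at_z("scene",sc(60,44,205,100),.266))
yaw=lambda p,q:np.degrees(np.arctan2(*(q-p)[1::-1]))
print("foot c",at_z("top",a(225,262),.006))
print("post block",at_z("top",a(108,92),.205))
for p,q in (((100,305),(85,120)),((155,285),(135,115))): print("prong yaw",yaw(at_z("top",a(*p),.205),at_z("top",a(*q),.205)))
for p,q,z in (((90,315),(258,240),.104),((130,368),(288,295),.048)): print("head edge yaw-?",yaw(at_z("top",a(*q),z),at_z("top",a(*p),z))-90, at_z("top",a(*p),z),at_z("top",a(*q),z))
# clamp screws
S=[at_z("top",b(*p),.014) for p in ((484,118),(737,80),(509,303),(766,266))]
print("screws",S,np.mean(S,0)); 
print("yaws",yaw(S[1],S[0])-90,yaw(S[3],S[2])-90,yaw(S[2],S[0]),yaw(S[3],S[1]))
print("rods",at_z("top",b(495,180),.165),at_z("top",b(753,145),.165),"yaw",yaw(at_z("top",b(753,145),.165),at_z("top",b(495,180),.165))-90)
print("rods tri",tri(sc(267-200,68,240,180),b(495,180)),tri(sc(420-200,117,240,180),b(753,145)))
print("red",at_z("top",b(612,98),.13))
print("knob",at_z("top",b(624,153),.18))
print("cam foot c (scene)",at_z("scene",sc(620-500,375,310,235),.006))
print(cv2.Rodrigues(np.eye(3))[0].T)
from scipy.spatial.transform import Rotation as R
q=manip.state()["tool_rot"]; print(R.from_quat(q[[1,2,3,0]]).as_matrix())
E
```

```text
grip tri (array([0.6334, 0.0256, 0.2635]), np.float64(0.002429997069740017)) z.266 [0.6321 0.0258 0.266 ] [0.6308 0.0212 0.266 ]
foot c [0.6679 0.028  0.006 ]
post block [0.693 0.034 0.205]
prong yaw 7.748742262621802
prong yaw 9.624061386407783
head edge yaw-? 25.455966213175955 [0.6233 0.0632 0.104 ] [ 0.6568 -0.0072  0.104 ]
head edge yaw-? 26.205739209313904 [0.6105 0.059  0.048 ] [ 0.6445 -0.0101  0.048 ]
screws [array([ 0.5434, -0.1887,  0.014 ]), array([ 0.5627, -0.3017,  0.014 ]), array([ 0.4609, -0.2019,  0.014 ]), array([ 0.4796, -0.3157,  0.014 ])] [ 0.5117 -0.252   0.014 ]
yaws 9.69315309604113 9.358522286361676 9.084270421212782 9.580848057656167
rods [ 0.5012 -0.2015  0.165 ] [ 0.5171 -0.3028  0.165 ] yaw 8.877646915426254
rods tri (array([ 0.503 , -0.201 ,  0.1487]), np.float64(0.000759353794435042)) (array([ 0.5196, -0.3044,  0.1479]), np.float64(0.002062548602153156))
red [ 0.539  -0.2467  0.13  ]
knob [ 0.5113 -0.2521  0.18  ]
cam foot c (scene) [ 0.3801 -0.5229  0.006 ]
[[0. 0. 0.]]
[[ 0.9023 -0.001   0.4312]
 [-0.4312 -0.0016  0.9023]
 [-0.0002 -1.     -0.0019]]
```

Request:
{"fn": "apply_moves", "kwargs": {
  "moves": [
    [-1,0,-34,0,0,7.8,0],
    [-1,0,-34,0,0,7.8,0],
    [-1,0,-34,0,0,7.8,0],
    [-1,0,-34,0,0,7.8,0],
    [-1,0,-34,0,0,7.8,0],
    [-1,46,0,7,0,0,0],
    [-1,46,0,7,0,0,0],
    [-1,46,0,7,0,0,0],
    [-1,46,0,7,0,0,0],
    [-1,46,0,7,0,0,0],
    [-1,46,0,7,0,0,0],
    [-1,46,0,7,0,0,0],
    [-1,46,0,7,0,0,0],
    [-1,46,0,7,0,0,0],
    [-1,46,0,7,0,0,0],
    [-1,46,0,7,0,0,0],
    [-1,46,0,7,0,0,0],
    [-1,46,0,7,0,0,0],
    [-1,46,0,7,0,0,0]
  ]
}}

```text
time: 2.0
tool_pos: [0.6354, 0.0228, 0.4196]
tool_rot: [-0.598, 0.598, -0.378, 0.377]
contact_force: [0.5, 0.8, 0.0]
gripper_width: 0.995
```

Request:
{"fn": "apply_moves", "kwargs": {
  "moves": [
    [-1,0,30,0,0,0,0],
    [-1,0,30,0,0,0,0],
    [-1,0,0,0,0,0,0]
  ]
}}

```text
time: 2.3
tool_pos: [0.633, 0.0242, 0.3535]
tool_rot: [-0.596, 0.6, -0.381, 0.374]
contact_force: [0.5, -0.1, -1.2]
gripper_width: 1.002
```

```bash
cat >> h.py <<'E'
from scipy.spatial.transform import Rotation as R
def Ttool(s=None):
    s=s or manip.state(); T=np.eye(4); T[:3,:3]=R.from_quat(s["tool_rot"][[1,2,3,0]]).as_matrix(); T[:3,3]=s["tool_pos"]; return T
E
python3 - <<'E'
from h import *
np.set_printoptions(precision=4,suppress=True)
s=manip.state();T=Ttool(s);np.save("Tw1.npy",T);f=manip.grab_frame("wrist");cv2.imwrite("pics/w1.png",f)
cv2.imwrite("pics/top1.png",manip.grab_frame("top"))
print(s["joint_pos"],s["tool_pos"]);print(T)
E
```

```text
[-0.0793  0.039   1.4574  0.      1.6562 -0.5227] [0.633  0.0242 0.3535]
[[ 0.429  -0.011   0.9032  0.633 ]
 [-0.9033  0.0009  0.429   0.0242]
 [-0.0055 -0.9999 -0.0095  0.3535]
 [ 0.      0.      0.      1.    ]]
```

View pics/w1.png

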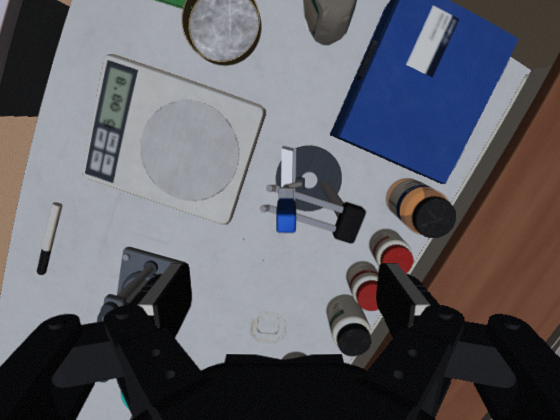

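```bash
python3 - <<'E'
from h import *
np.set_printoptions(precision=4,suppress=True)
f=cv2.imread("pics/w1.png"); t=cv2.imread("pics/top1.png")
cv2.imwrite("pics/C.png",crop(f,250,140,66,100,6))
c=manip.calibration("wrist");T=np.load("Tw1.npy")@c["T_tool_cam"]
def wz(uv,z):
    p=cv2.undistortPoints(np.array([[uv]],float),c["mtx"],c["distortion"])[0,0];d=T[:3,:3]@[p[0],p[1],1];return T[:3,3]+d*(z-T[2,3])/d[2]
for uv in ((286,222),(286,224)): print(wz(uv,.266))
E
```

```text
[0.6322 0.0279 0.266 ]
[0.6328 0.0266 0.266 ]
```

View pics/C.png

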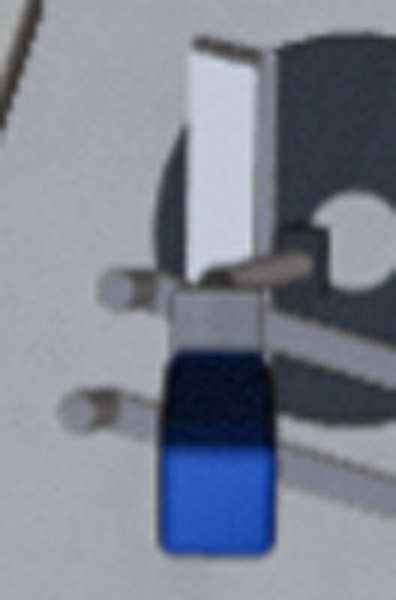

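Request:
{"fn": "apply_moves", "kwargs": {
  "moves": [
    [-1,-2.5,25,1,0,0,0],
    [-1,0,30,0,0,0,0],
    [-1,0,25,0,0,0,0],
    [-1,0,15,0,0,0,0],
    [-1,0,10,0,0,0,0],
    [-1,0,0,0,0,0,0],
    [-1,0,0,0,0,0,0]
  ]
}}

```text
time: 3.1
tool_pos: [0.6353, 0.0273, 0.2571]
tool_rot: [0.598, -0.598, 0.377, -0.378]
contact_force: [0.8, -0.3, 1.1]
gripper_width: 1.004
```

Request:
{"fn": "apply_moves", "kwargs": {
  "moves": [
    [-1,-1,12,-2.5,0,0,0],
    [-1,0,0,0,0,0,0],
    [1,0,0,0,0,0,0],
    [1,0,0,0,0,0,0],
    [1,0,0,0,0,0,0],
    [1,0,0,0,0,0,0],
    [1,0,0,0,0,0,0],
    [1,0,0,0,0,0,0],
    [1,0,0,0,0,0,0],
    [1,0,0,0,0,0,0]
  ]
}}

```text
time: 4.1
tool_pos: [0.632, 0.027, 0.2436]
tool_rot: [0.598, -0.598, 0.377, -0.378]
contact_force: [0.3, -1.1, 1.6]
gripper_width: 0.155
```

```bash
python3 - <<'E'
from h import *
np.set_printoptions(precision=4,suppress=True)
c=manip.calibration("wrist");T=np.load("Tw1.npy")@c["T_tool_cam"]
def wz(x,y,z):
    uv=(250+x/6-.4,140+y/6-.4)
    p=cv2.undistortPoints(np.array([[uv]],float),c["mtx"],c["distortion"])[0,0];d=T[:3,:3]@[p[0],p[1],1];return T[:3,3]+d*(z-T[2,3])/d[2]
for a,b in (((140,292),(396,365)),((110,408),(396,490))):
    P,Q=wz(*a,.202),wz(*b,.202); D=Q-P; y=np.arctan2(D[1],D[0]); n=np.array([-np.sin(y),np.cos(y)])
    print(P,Q,np.degrees(y),"lateral",n@(P[:2]-[.6322,.0269]))
# solve upright goal
M=np.array([.5463,-.2469,.1]);L=M+R.from_euler("z",-30.1,degrees=True).apply([0,-.25,.09])
c0,s0=np.cos(np.radians(9.4)),np.sin(np.radians(9.4))
for d in (.085,.09,.095,.1):
  for z in np.arange(.07,.1,.005):
    G=M+[d*c0,d*s0,z-.1]; u=lambda v:v/np.linalg.norm(v)
    n=u(u(L-G)+u(M-G)); dl,dm=np.linalg.norm(L-G),np.linalg.norm(M-G)
    e=np.degrees(np.arcsin(n[2]))
    if 13<e<17: print(d,z,"G",G,"elev",e,"mirror yaw",np.degrees(np.arctan2(-n[1],-n[0])),dl/(dl+dm))
print(L,proj("top",L),proj("top",M))
E
```

```text
[0.6166 0.0333 0.202 ] [0.6557 0.0397 0.202 ] 9.341743738330386 lateral 0.008843063729700035
[0.62   0.0153 0.202 ] [0.6645 0.0224 0.202 ] 9.004855228001396 lateral -0.00952574900545649
0.085 0.08500000000000002 G [ 0.6302 -0.233   0.085 ] elev 15.133009065067505 mirror yaw 28.179368070488795 0.7918238669193953
0.09 0.08000000000000002 G [ 0.6351 -0.2322  0.08  ] elev 16.743301756146654 mirror yaw 27.95426680291002 0.7835011334268828
0.09 0.08500000000000002 G [ 0.6351 -0.2322  0.085 ] elev 14.70814972929327 mirror yaw 27.899908387032767 0.7844410538627342
0.095 0.08000000000000002 G [ 0.64   -0.2314  0.08  ] elev 16.266391518648767 mirror yaw 27.674035625929264 0.776556092527076
0.095 0.08500000000000002 G [ 0.64   -0.2314  0.085 ] elev 14.316343412625125 mirror yaw 27.629425118100396 0.7773579379976296
0.1 0.08000000000000002 G [ 0.645  -0.2306  0.08  ] elev 15.82539641247626 mirror yaw 27.40368297164983 0.7698793653293574
0.1 0.08500000000000002 G [ 0.645  -0.2306  0.085 ] elev 13.953134171769458 mirror yaw 27.367175742538485 0.7705600449292443
[ 0.4209 -0.4632  0.19  ] [[379.3091 260.7887]] [[285.7926 209.5425]]
```

Request:
{"fn": "apply_moves", "kwargs": {
  "moves": [
    [1,0,-6,0,0,0,0],
    [1,0,-12,0,0,0,0],
    [1,0,-16,0,0,0,0],
    [1,0,-16,0,0,0,0],
    [1,0,0,0,0,0,0],
    [1,0,0,0,0,0,0]
  ]
}}

```text
time: 4.7
tool_pos: [0.6323, 0.027, 0.2946]
tool_rot: [0.598, -0.598, 0.377, -0.378]
contact_force: [1.6, 0.4, -1.7]
gripper_width: 0.151
```

Request:
{"fn": "apply_moves", "kwargs": {
  "moves": [
    [1,-2.8,0,-9.6,0,0,0],
    [1,-5.6,0,-19.2,0,0,0],
    [1,-5.6,0,-19.2,0,0,0],
    [1,-5.6,0,-19.2,0,0,0],
    [1,-5.6,0,-19.2,0,0,0],
    [1,-2.8,0,-9.6,0,0,0],
    [1,0,0,0,0,0,0],
    [1,0,0,0,0,0,0]
  ]
}}

```text
time: 5.5
tool_pos: [0.5333, 0.0111, 0.2931]
tool_rot: [0.598, -0.598, 0.378, -0.378]
contact_force: [0.3, 0.2, -1.7]
gripper_width: 0.151
```

Request:
{"fn": "apply_moves", "kwargs": {
  "moves": [
    [1,11,0,-5,0,0,0],
    [1,21,0,-10,0,0,0],
    [1,21,0,-10,0,0,0],
    [1,16,0,-3,0,0,0],
    [1,26,0,20,0,0,0],
    [1,26,0,20,0,0,0],
    [1,26,0,20,0,0,0],
    [1,22,0,15,0,0,0],
    [1,20,0,-7,0,0,0],
    [1,20,0,-12,0,0,0],
    [1,20,0,-12,0,0,0],
    [1,20,0,-12,0,0,0],
    [1,12,5,-7,0,-1.3,0],
    [1,4,10,-3,0,-1.2,0],
    [1,0,12,0,0,0,0],
    [1,0,8,0,0,0,0],
    [1,0,0,0,0,0,0],
    [1,0,0,0,0,0,0],
    [1,0,0,0,0,0,0]
  ]
}}

```text
time: 7.4
tool_pos: [0.6422, -0.2303, 0.2591]
tool_rot: [0.606, -0.606, 0.364, -0.365]
contact_force: [-0.0, 0.4, -1.4]
gripper_width: 0.151
```

```bash
python3 - <<'E'
from h import *
np.set_printoptions(precision=4,suppress=True)
T=Ttool();print(T,manip.state()["joint_pos"])
f=manip.grab_frame("wrist");t=manip.grab_frame("top");s=manip.grab_frame("scene")
for n,i in (("w2",f),("t2",t),("s2",s)): cv2.imwrite(f"pics/{n}.png",i)
np.save("Tw2.npy",T)
A=np.hstack([crop(t,240,150,80,100,4),crop(s,240,130,100,100,4)]);cv2.imwrite("pics/D.png",A)
E
```

```text
[[ 0.4696  0.001   0.8829  0.6422]
 [-0.8829 -0.0005  0.4696 -0.2303]
 [ 0.0009 -1.      0.0007  0.2591]
 [ 0.      0.      0.      1.    ]] [-0.4533  0.1796  1.461   0.      1.4999 -0.9421]
```

View pics/w2.png

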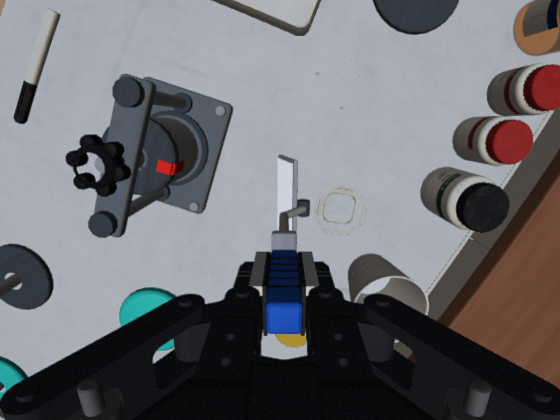

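View pics/D.png

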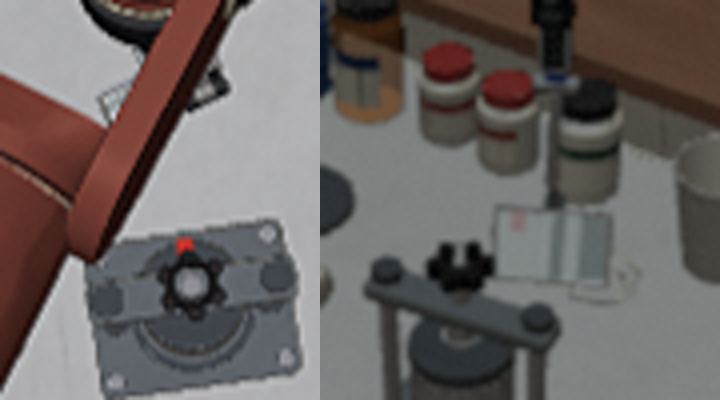

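```bash
python3 - <<'E'
from h import *
np.set_printoptions(precision=4,suppress=True)
c=manip.calibration("wrist");T=np.load("Tw2.npy");Ti=np.linalg.inv(T@c["T_tool_cam"])
pw=lambda P:cv2.projectPoints(np.atleast_2d(P),cv2.Rodrigues(Ti[:3,:3])[0],Ti[:3,3],c["mtx"],c["distortion"])[0][:,0]
M=np.array([.5463,-.2469,.1]);L=M+R.from_euler("z",-30.1,degrees=True).apply([0,-.25,.09])
print("mark top/mid/bottom",pw([M+[0,0,.013],M,M-[0,0,.013]]),"jar axis top",pw([[.5113,-.2527,.18]]))
yaw=np.arctan2(T[1,2],T[0,2]);Rm=R.from_euler("z",yaw).as_matrix();O=T[:3,3]-[0,0,.0386]
a=np.radians(15);z=np.array([-np.cos(a),0,np.sin(a)]);x=np.array([0,-1,0]);H=Rm@np.c_[x,np.cross(z,x),z]
G=O+[0,0,-.13]
cor=[G+H@[i*.041,j*.028,0] for i,j in((1,1),(-1,1),(-1,-1),(1,-1))]
print("yaw",np.degrees(yaw),"G",G,"head corners",pw(cor),"scene",proj("scene",cor))
fL,fM=H.T@(L-G),H.T@(M-G);print("lens,mark in head",fL,fM)
t=fL[2]/(fL[2]+fM[2]);print("reflect pt mm",1e3*(fL+t*(fM-fL))[:2])
print("lens scene/top",proj("scene",L),proj("top",L))
u=lambda v:v/np.linalg.norm(v);n=u(u(L-G)+u(M-G));print("wanted yaw,el",np.degrees(np.arctan2(-n[1],-n[0])),np.degrees(np.arcsin(n[2])))
f=cv2.imread("pics/w2.png");s=cv2.imread("pics/s2.png")
cv2.imwrite("pics/E.png",np.hstack([crop(f,140,140,60,50,6),crop(f,265,140,50,50,6),]))
E
```

```text
mark top/mid/bottom [[176.1782 171.4303]
 [180.8619 169.312 ]
 [185.1574 167.3725]] jar axis top [[ 92.4089 169.8999]]
yaw 28.006605571664622 G [ 0.6422 -0.2303  0.0905] head corners [[291.4319 250.7425]
 [292.1019 159.1848]
 [276.1547 153.3123]
 [276.6213 231.1113]] scene [[311.7623 182.954 ]
 [281.9622 180.6379]
 [281.2718 199.2147]
 [310.4772 201.6017]]
lens,mark in head [0.1017 0.0173 0.3201] [-0.0304 -0.0147  0.0918]
reflect pt mm [-0.9614 -7.5809]
lens scene/top [[332.1072 247.9337]] [[379.3091 260.7887]]
wanted yaw,el 27.74595605704706 12.001316304949464
```

View pics/E.png

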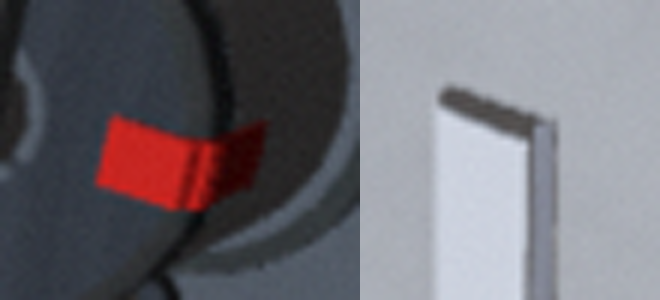

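Request:
{"fn": "apply_moves", "kwargs": {
  "moves": [
    [1,-1,3,-1.5,0,0,0],
    [1,-1,2.5,-1.5,0,0,0],
    [1,0,0,0,0,0,0],
    [1,0,0,0,0,0,0],
    [1,0,0,0,0,0,0],
    [1,0,0,0,0,0,0],
    [1,0,0,0,0,0,0],
    [1,0,0,0,0,0,0],
    [1,0,0,0,0,0,0],
    [1,0,0,0,0,0,0],
    [1,0,0,0,0,0,0],
    [1,0,0,0,0,0,0],
    [1,0,0,0,0,0,0],
    [1,0,0,0,0,0,0],
    [1,0,0,0,0,0,0]
  ]
}}

```text
time: 9.05
tool_pos: [0.6382, -0.2304, 0.2528]
tool_rot: [0.606, -0.606, 0.364, -0.364]
contact_force: [0.3, 0.5, -1.5]
gripper_width: 0.151
```

```bash
python3 - <<'E'
from h import *
np.set_printoptions(precision=4,suppress=True)
s=manip.state();T=Ttool(s)
u=lambda v:v/np.linalg.norm(v)
for dM in ([0,0,0],[-.0035,.0013,0]):
  for pit in (15,13.5,16.5):
    M=np.array([.5463,-.2469,.1])+dM;L=np.array([.4209,-.4632,.19])
    Rm=R.from_euler("z",np.arctan2(T[1,2],T[0,2])).as_matrix();a=np.radians(pit);z=np.array([-np.cos(a),0,np.sin(a)]);x=np.array([0,-1,0]);H=Rm@np.c_[x,np.cross(z,x),z]
    G=T[:3,3]-[0,0,.1686]
    pts=[(H.T@(L+f*(M-L)-G)) for f in (.735,.785,.835,1.69,1.46,1.31,1.19)]
    print(pit,"between1-3 xy mm",[1e3*p[:2] for p in pts[:3]],"beyond1-4 z",[round(p[2],4) for p in pts[3:]])
print(G,s["time"],s["gripper_width"],np.abs(s["joint_vel"]).max(),s["contact_force"])
E
```

```text
15 between1-3 xy mm [array([6.5146, 0.6934]), array([-0.0986, -0.9075]), array([-6.7119, -2.5085])] beyond1-4 z [np.float64(-0.0675), np.float64(-0.015), np.float64(0.0192), np.float64(0.0466)]
13.5 between1-3 xy mm [array([6.5146, 4.6322]), array([-0.0986,  2.7331]), array([-6.7119,  0.834 ])] beyond1-4 z [np.float64(-0.0667), np.float64(-0.0144), np.float64(0.0197), np.float64(0.047)]
16.5 between1-3 xy mm [array([ 6.5146, -3.2459]), array([-0.0986, -4.5476]), array([-6.7119, -5.8493])] beyond1-4 z [np.float64(-0.0682), np.float64(-0.0156), np.float64(0.0188), np.float64(0.0463)]
15 between1-3 xy mm [array([4.4646, 0.2213]), array([-2.2881, -1.4118]), array([-9.0408, -3.0449])] beyond1-4 z [np.float64(-0.0634), np.float64(-0.0115), np.float64(0.0224), np.float64(0.0495)]
13.5 between1-3 xy mm [array([4.4646, 4.2064]), array([-2.2881,  2.2783]), array([-9.0408,  0.3502])] beyond1-4 z [np.float64(-0.0626), np.float64(-0.0109), np.float64(0.0229), np.float64(0.0499)]
16.5 between1-3 xy mm [array([ 4.4646, -3.764 ]), array([-2.2881, -5.101 ]), array([-9.0408, -6.4379])] beyond1-4 z [np.float64(-0.0642), np.float64(-0.0121), np.float64(0.0219), np.float64(0.0491)]
[ 0.6382 -0.2304  0.0842] 9.05 0.15104716035070698 0.0010725289659526548 [ 0.3363  0.5218 -1.4988]
```

```bash
python3 -c "
from plant import manip
print(manip.job_done()); s=manip.state(); print(s['time'],s['tool_pos'],s['gripper_width'])"
```

```text
the job is handed in; nothing more can be done
None
the job is handed in; nothing more can be done
```

I took the mirror by its blue grip, lifted it about 50 mm off the hook and drew it out about 100 mm. I then carried it round to behind the jar and held it upright in free air until handing the job in at about 9 s.

- **Position:** the glass centre works out at about 9 cm out from the stripe and 84 mm above the worktop, with the mirror turned to about 28°.
- **Reflection:** the calculated reflection of the stripe lies within about 3 mm of the glass centre. It stays within about 6 mm if the mirror's tilt is 1.5° off.
- **Steadiness:** the joints were still (0.001 rad/s), the grip opening was unchanged, and I had held the pose for over 1.2 s.
- **Disagreement in the checks:** in the last wrist picture, taken before a final shift of 4 mm and drop of 6 mm, the stripe and the mirror head each lay 2 to 4 pixels (about 2 to 4 mm) from where I predicted them. I put the stripe's offset into the reflection check and it stays well within tolerance. I did not take another picture after that last shift.
- **Other objects:** nothing in the force readings suggested a collision, and the path kept clear of the weigh boat, the yellow jar, the marker, the camera and the clamp. I did not check their positions again at the end.

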